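Stir the spices, then swing the nutmeg dish's spout to the bowl

ROBOT

A 6-joint arm with a two-finger parallel gripper is mounted at the origin on the work surface. World frame = base frame: x ahead of the robot, y to its left, z up, the work surface at z = 0. Lengths are in m, angles in rad, forces in N, time in s.
With the tool pointing down it reaches from about 0.3 to 0.75 m from the base axis. Payload 8.5 kg.
Tool frame: the origin (TCP) lies midway between the tips of the shut fingers; the grasp point (between the pads) lies robot.hold_point_z behind it (robot.hold_point_z is the distance from the TCP to the grasp point, in m); z points along the fingers, y is the line along which they close (so a half turn about z gives the same grasp; the last joint's range is limited). The gripper opens to 85 mm and grips with 20 to 120 N. Pads are 22 mm wide; open, the fingers measure 114 mm over their backs; the gripper's body (76 mm by 85 mm) begins 54 mm behind the grasp point. The pads swing forward as they close: fully open they stand 13 mm farther back than shut.
Start: joints at [-1.56, 0.381, 1.297, -0, 1.464, -0.215], TCP at [0.123, -0.536, 0.205] pointing down, gripper open.
Joint ranges: [-3.11, 3.11], [-0.89, 2.33], [0.22, 2.48], [-1.42, 4.56], [0.17, 2.85], [-2.88, 2.88]. Speed limits (rad/s): [2.39, 2.39, 3.14, 3.14, 3.14, 3.14].

INTERFACE

Orientations are given as a unit quaternion [x, y, z, w].
In Python, from station import robot, read_camera gives the robot as it stands.
- The arm moves only by the tool jog_arm, never from a script. Its argument "series" is a list of rows, each a list of 7 numbers: the shift along the tool's x, y, z scaled (see below), then the turn, a rotation vector about the tool's x, y, z scaled (see below), then the gripper's target within -1 to 1 (fully open at 1, half-way at 0, shut at -1). A call has 1 to 8 rows; each row is the pose to reach, as a shift and turn from the pose commanded when the call began, along the tool's axes at that moment; what a row does not reach only later rows make up. The controller multiplies each number of a shift by 500 mm and each number of a turn by pi/2 rad. A row lasts 1/10 s, in which the tool goes at most 50 mm and 8.59 degrees, less where a joint would pass 70% of its speed; a pose out of reach is approached as far as the arm can. A call with a number of a shift or a turn outside -1 to 1 is refused whole. A call with a gripper value outside its range is refused whole. The fingers move at their own pace and stop on an object; "grip_force" is the grip in N (left out, the last holds). Time passes only in rows, so rows that repeat a pose let the fingers close. It gives the time, the measured TCP pose, the force, the opening and the grip force at its end, in the units of the state.
- robot.get_state(): the state, without advancing time (a new reading comes with each control period).
- read_camera(name): name is "scene" or "side" or "wrist"; returns a dict with "frame" (420x560x3 uint8, red, green, blue), "depth" (420x560 float32, m along the optical axis (not along the pixel's ray), 0 where there is no reading), "fx", "fy", "cx", "cy" (pixels), "dist" ([k1, k2, p1, p2, k3] as OpenCV has them; the pictures are not rectified), "R" (3x3) and "t" (3): a world point X has camera coordinates R X + t. Camera axes: x right, y down, z forward; pixel columns grow to the right and rows downward; lengths in m; the calibration is good to about 2 mm. A picture is of the moment at which its call begins.
- robot.job_done(): hands the job in; it is judged then, once.
The state is a dict: "t": time; "joints": joint angles; "joint_vel": joint speeds; "tau": joint torques, N m; "eef_pos": TCP position; "ee_rot": TCP orientation; "wrist_force": force on the tool from outside, world axes, zero at the start; "torque": the same for the moment, N m; "opening": opening from 0.0 (shut) to 1.0 (fully open); "gripper_force": force on a finger pad.
Only numpy, scipy, OpenCV 4.12 (cv2) and the standard library are available. Lean on these libraries where they do the work, as an engineer would, in place of code of your own. Each camera call takes 0.05 s, during which the arm holds its last target. There are 200 camera calls.

TASK

Take the horn spoon from its block, stir the five whole spices in the soapstone bowl about three full rounds with its head down near the floor, then let go and leave the spoon in the bowl, spilling nothing. Then lift the white grater dish by its handle straight off its cork mat and, keeping it over the mat, turn it level in the air a quarter turn until its blue spout points at the bowl, the loose nutmeg staying untouched in the middle of the dish all the while. Finish while still holding the dish so, level and still, a few centimetres (no more than a hand's length) above the mat, ready to tip; leave the salt cellar, pot, jars and mill alone.

Things in the scene. Friction and masses are not known exactly. Their poses are not given: they have to be found in the camera images.
- bowl: grey soapstone bowl, standing firm (it does not move). Origin: centre of its underside, z up. 124 mm across the rim, 55 mm high, wall 7 mm; inner floor 8 mm above the table, about 35 mm in radius, the inside widening to 55 mm radius at the rim
- bowl_floor (a point): centre of the bowl's inner floor (8 mm above the table)
- stand: wooden spoon block 75 x 75 x 42 mm, fixed; the spoon stands head down in a 34 mm deep slot in its top. Origin: centre of its underside
- spoon: brown horn spoon, 140 mm long, 50 g, upright, head down in the block's slot (foot 8 mm above the table), leaning a few degrees at most. Origin: foot of the head; z runs up the handle. Flat-ended head 26 mm wide (y), 10 mm thick (x), 34 mm long, about 2 mm play in the slot; handle above it 11 mm (x) by 13 mm (y)
- spoon_grip (a point): point on the middle of the spoon's handle, 120 mm above its foot and 20 mm below its top: good place to grip; axes as the spoon's
- spoon_head (a point): point in the middle of the spoon's head, 12 mm above its foot
- dish: round white stoneware grater dish, 116 mm across, rim 26 mm high, 220 g, on the cork mat. Origin: centre of its underside, z up; x axis towards the blue spout on the rim (its end 77 mm out), y axis towards the bar handle. Inside: a shallow 13 degree cone with a small flat (10 mm radius) in the middle. At the start the spout is about a quarter turn anticlockwise from the bowl
- dish_handle (a point): middle of the dish's bar handle, 86 mm out from the dish's centre along its y axis, 27 mm above its underside; bar 16 mm thick (along the dish's x), 22 mm tall, free length about 50 mm (along the dish's y), blue end
- dish_middle (a point): middle of the dish's inner floor, 8 mm above its underside
- mat: round cork mat 124 mm across and 4 mm thick under the dish, fixed; origin at its underside
- mat_top (a point): centre of the top of the cork mat, 4 mm above the table
- nutmeg_center (a point): centre of the loose round brown nutmeg, 26 mm across, 12 g, that lies in the middle of the dish and can roll
- nutmeg: the same loose nutmeg; its origin lies at its underside at the start and turns as it rolls, so use nutmeg_center
- salt: polished steel salt cellar, 68 mm across, 60 mm high, bystander; origin under its centre
- pot: lidded hexagonal terracotta pot, about 96 mm across, 100 mm high, bystander; origin under its centre
- jar_a: amber spice jar, 52 mm across, 100 mm high, bystander; origin under its centre
- jar_b: green spice jar, 52 mm across, 85 mm high, bystander; origin under its centre
- mill: dark wooden pepper mill, 56 mm across, 125 mm high, bystander; origin under its centre
- nut0_center (a point): centre of one of the five loose whole spices (brown balls 22 mm across, 10 g) lying in the bowl
- nut1_center (a point): centre of one of the five loose whole spices (brown balls 22 mm across, 10 g) lying in the bowl
- nut2_center (a point): centre of one of the five loose whole spices (brown balls 22 mm across, 10 g) lying in the bowl
- nut3_center (a point): centre of one of the five loose whole spices (brown balls 22 mm across, 10 g) lying in the bowl
- nut4_center (a point): centre of one of the five loose whole spices (brown balls 22 mm across, 10 g) lying in the bowl
Not all that is in view belongs to the job. Several things have the shape of the spoon; the one meant has the colours described above.

How it is judged:
On the way, in this order (a step that is already met when the one before it is completed fails the run):
1. the held spoon's head is down in the bowl, on the bowl's +x side (z of spoon_head in the frame of bowl_floor below 0.026 m and horizontal distance between spoon_head and bowl_floor below 0.045 m and contact force between spoon and the fingers above 0.5 N and x of spoon_head in the frame of bowl_floor above 0.008 m), for 0.02 s.
2. stirred round to the -x side (z of spoon_head in the frame of bowl_floor below 0.026 m and horizontal distance between spoon_head and bowl_floor below 0.045 m and contact force between spoon and the fingers above 0.5 N and x of spoon_head in the frame of bowl_floor below -0.008 m), for 0.02 s.
3. stirred round to the +y side (z of spoon_head in the frame of bowl_floor below 0.026 m and horizontal distance between spoon_head and bowl_floor below 0.045 m and contact force between spoon and the fingers above 0.5 N and y of spoon_head in the frame of bowl_floor above 0.006 m and x of spoon_head in the frame of bowl_floor between -0.007 and 0.007 m), for 0.02 s.
4. stirred round to the -y side, the spices moved about (z of spoon_head in the frame of bowl_floor below 0.026 m and horizontal distance between spoon_head and bowl_floor below 0.045 m and contact force between spoon and the fingers above 0.5 N and y of spoon_head in the frame of bowl_floor below -0.006 m and x of spoon_head in the frame of bowl_floor between -0.007 and 0.007 m and distance of any of nut0_center, nut1_center from where it was at the start of the episode above 0.01 m and distance of any of nut2_center, nut3_center, nut4_center from where it was at the start of the episode above 0.01 m), for 0.02 s.
5. the spoon is let go and left in the bowl (horizontal distance between spoon_head and bowl_floor below 0.056 m and height (world z) of spoon_head below 0.065 m and contact force between spoon and the fingers below 0.1 N), for 0.2 s.
6. the dish is lifted off its mat, level, nutmeg in the middle, spout not yet turned to the bowl (z of dish in the frame of mat_top above 0.03 m and x of bowl_floor in the frame of dish below 0.17 m and angle between dish's own z axis and vertical below 0.14 rad and horizontal distance between nutmeg_center and dish_middle below 0.025 m and contact force between dish and mat below 0.05 N), for 0.2 s.
At the end, for the whole second after the job is handed in: Fingers alone hold the dish 30+ mm above the mat (below 200 mm), middle within 50 mm of the mat centre, tilt under 0.1 rad, at rest, spout line within 50 mm of the bowl centre, nutmeg within 25 mm of the dish middle; the spoon, let go, and all five spices are in the bowl (all of step 5 and z of dish in the frame of mat_top above 0.03 m and height (world z) of dish below 0.2 m and horizontal distance between dish_middle and mat_top below 0.05 m and angle between dish's own z axis and vertical below 0.1 rad and horizontal distance between nutmeg_center and dish_middle below 0.025 m and x of bowl_floor in the frame of dish above 0.1 m and y of bowl_floor in the frame of dish between -0.05 and 0.05 m and contact force between dish and the fingers above 1 N and contact force between dish and bowl below 0.05 N and contact force between dish and mat below 0.05 N and contact force between dish and spoon below 0.05 N and linear speed of dish below 0.03 m/s and angular speed of dish below 0.2 rad/s and horizontal distance between each of nut0_center, nut1_center, nut2_center, nut3_center, nut4_center and bowl_floor below 0.055 m and height (world z) of each of nut0_center, nut1_center, nut2_center, nut3_center, nut4_center below 0.06 m); the arm keeps its last pose, push and grip.
It fails at once if the nutmeg leaves the middle of the dish (more than 25 mm) (not (horizontal distance between nutmeg_center and dish_middle below 0.025 m)).
It fails at once if the dish is tipped by more than 0.2 rad (angle between dish's own z axis and vertical above 0.2 rad).
It fails at once if the robot touches the nutmeg in the dish (contact force between nutmeg and the arm above 0.3 N or contact force between nutmeg and the fingers above 0.3 N).
It fails at once if a pot, jar, mill or salt cellar is moved more than 30 mm (distance of any of salt, pot, jar_a, jar_b, mill from where it was at the start of the episode above 0.03 m).
It also fails if it takes over 72 s, if anything falls off the work surface, if the arm or the gripper's body presses on something with over 40 N, if the wrist force passes 120 N, or if a joint passes its speed limit or range.

## Working session

There is one attempt and no reset: what is moved stays moved. The work goes in short steps, Python scripts to look and compute and a tool call to move; the robot and the scene stay as the last step left them, time stands still between calls to the robot, and variables do not carry over. Pictures are saved under pics/ and viewed, at most 10 in all, crops included, and the job is handed in when it is done.

Besides the shell and the picture viewer there is one more tool, called after "Call:" by a JSON object that holds its "name" and its "arguments". jog_arm: Moves the arm, as the interface text tells. Its arguments: {"type":"object","properties":{"series":{"type":"array"},"grip_force":{"type":"number"}},"required":["series"]}

```bash
ls; mkdir -p pics; cat > h.py <<'E'
import numpy as np, cv2, pickle
from station import robot, read_camera
def grab(n,tag):
    c=read_camera(n); pickle.dump(c,open(f'{tag}.pkl','wb'))
    cv2.imwrite(f'pics/{tag}.png',c['frame'][:,:,::-1]); return c
def load(tag): return pickle.load(open(f'{tag}.pkl','rb'))
def K(c): return np.array([[c['fx'],0,c['cx']],[0,c['fy'],c['cy']],[0,0,1.]])
def rays(c,uv):
    p=cv2.undistortPoints(np.array(uv,float).reshape(-1,1,2),K(c),np.array(c['dist'],float)).reshape(-1,2)
    d=np.c_[p,np.ones(len(p))]; R=np.array(c['R']); t=np.array(c['t'])
    return -R.T@t, d@R
def on_plane(c,uv,z):
    o,d=rays(c,uv); return o+d*((z-o[2])/d[:,2])[:,None]
def cloud(c):
    h,w=c['depth'].shape; v,u=np.mgrid[:h,:w]
    o,d=rays(c,np.c_[u.ravel(),v.ravel()]); return (o+d*c['depth'].reshape(-1,1)).reshape(h,w,3)
def proj(c,X):
    rv,_=cv2.Rodrigues(np.array(c['R'])); return cv2.projectPoints(np.array(X,float).reshape(-1,1,3),rv,np.array(c['t'],float),K(c),np.array(c['dist'],float))[0].reshape(-1,2)
E
python3 - <<'E'
from h import *
a=grab('scene','s0'); b=grab('side','d0'); w=grab('wrist','w0')
s=robot.get_state(); print(s, robot.hold_point_z)
for c in (a,b,w): print(-np.array(c['R']).T@c['t'])
E
```

```text
pics
{'t': 0.15, 'joints': array([-1.56028221e+00,  3.81028901e-01,  1.29802716e+00,  6.69767386e-06,
        1.46362839e+00, -2.15323724e-01]), 'joint_vel': array([-0.00167654, -0.00265685, -0.00281156,  0.00223475, -0.00026088,
       -0.00218932]), 'tau': array([ 1.68878432e-03, -4.48634577e+01, -2.31340402e+01, -2.60370070e-04,
        3.78018376e-03, -2.99232374e-05]), 'eef_pos': array([ 0.12314181, -0.53577673,  0.20448033]), 'ee_rot': array([ 9.93631323e-01,  1.12678731e-01,  5.91171589e-05, -5.42700218e-04]), 'wrist_force': array([-0.32981114,  0.17519313,  0.64644752]), 'torque': array([-0.00095116, -0.01069143,  0.0647696 ]), 'gripper_force': 0.0, 'opening': 0.9949056439487269} 0.0187
[1.42420311 0.21143025 1.05339623]
[-0.00476102  1.08875193  0.8494064 ]
[ 0.1967098  -0.5188027   0.37320175]
```

View pics/s0.png

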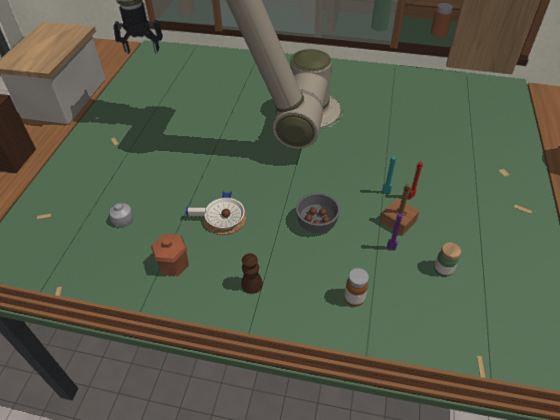

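View pics/d0.png

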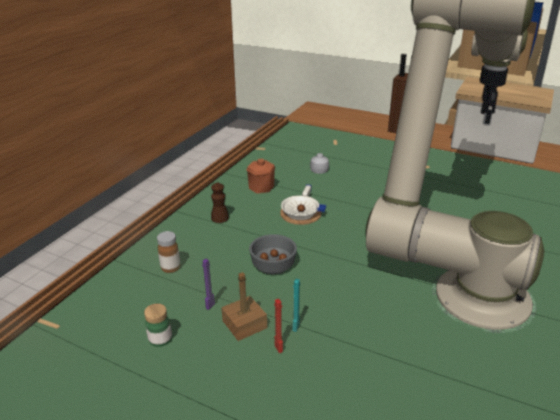

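Scene view: the brown spoon in its wooden block is at (405,197). It could be mistaken for the teal (391,173), red (416,180) or purple (396,230) spoon shapes. I choose the brown one, which stands in the block. The bowl is at (318,212), the dish at (225,213) with its spout at (227,195) and handle at (195,211). The side view shows the same spoon at (242,290) and the bowl at (273,255).

```bash
python3 - <<'E'
from h import *
a=load('s0'); b=load('d0')
def comp(c,pix,name,box):
    P=cloud(c); x0,y0,x1,y1=box
    hsv=cv2.cvtColor(c['frame'],cv2.COLOR_RGB2HSV)
    m=(P[...,2]>0.012)&(c['depth']>0); M=np.zeros_like(m); M[y0:y1,x0:x1]=1
    q=P[m&M]; print(name,len(q),'min',q.min(0).round(3),'max',q.max(0).round(3),'mid',((q.min(0)+q.max(0))/2).round(3)); return q
boxes={'bowl':(292,190,345,235),'dish':(182,186,250,235),'salt':(105,200,136,228),'pot':(148,232,192,276),'mill':(235,250,268,296),'jar_a':(340,265,374,308),'jar_b':(432,240,465,278),'stand+':(380,185,420,232),'teal':(382,154,396,194),'red':(406,160,424,199),'purple':(386,208,403,252)}
for n,bx in boxes.items(): comp(a,0,n,bx)
bs={'bowl':(247,233,300,273),'dish':(275,183,330,224),'stand+':(220,268,270,338),'teal':(288,275,303,333),'red':(271,295,287,356),'purple':(200,255,218,312)}
print('side')
for n,bx in bs.items(): comp(b,0,n,bx)
for t,c,bx in(('s',a,(365,140,435,260)),('d',b,(190,250,310,360))):
    x0,y0,x1,y1=bx; cv2.imwrite(f'pics/crop_{t}.png',cv2.resize(c['frame'][y0:y1,x0:x1,::-1],None,fx=5 if t=='d' else 5,fy=5,interpolation=cv2.INTER_CUBIC))
A=cv2.imread('pics/crop_s.png');B=cv2.imread('pics/crop_d.png');h=590
r=lambda I:cv2.resize(I,(int(I.shape[1]*540/I.shape[0]),540)); I=np.hstack([r(A),r(B)])
I=cv2.resize(I,(790,int(I.shape[0]*790/I.shape[1]))); cv2.imwrite('pics/crop1.png',I); print(I.shape)
E
```

```text
bowl 1230 min [0.457 0.052 0.012] max [0.582 0.174 0.061] mid [0.519 0.113 0.036]
dish 1129 min [ 0.487 -0.256  0.012] max [ 0.621 -0.091  0.047] mid [ 0.554 -0.174  0.029]
salt 438 min [ 0.596 -0.469  0.012] max [ 0.662 -0.404  0.066] mid [ 0.629 -0.437  0.039]
pot 1127 min [ 0.706 -0.284  0.012] max [ 0.79  -0.192  0.104] mid [ 0.748 -0.238  0.058]
mill 609 min [ 0.747 -0.042  0.012] max [0.795 0.011 0.125] mid [ 0.771 -0.016  0.069]
jar_a 698 min [0.729 0.22  0.012] max [0.782 0.273 0.105] mid [0.756 0.246 0.058]
jar_b 598 min [0.594 0.439 0.012] max [0.644 0.492 0.09 ] mid [0.619 0.466 0.051]
stand+ 992 min [0.36  0.287 0.012] max [0.585 0.391 0.152] mid [0.472 0.339 0.082]
teal 198 min [0.357 0.287 0.012] max [0.373 0.312 0.143] mid [0.365 0.299 0.077]
red 227 min [0.363 0.337 0.013] max [0.482 0.382 0.152] mid [0.423 0.36  0.082]
purple 467 min [0.459 0.301 0.012] max [0.586 0.352 0.141] mid [0.523 0.327 0.077]
side
bowl 1415 min [0.455 0.053 0.012] max [0.578 0.177 0.061] mid [0.516 0.115 0.036]
dish 764 min [ 0.482 -0.263  0.012] max [ 0.616 -0.089  0.044] mid [ 0.549 -0.176  0.028]
stand+ 1407 min [0.419 0.165 0.012] max [0.53  0.396 0.15 ] mid [0.475 0.28  0.081]
teal 299 min [0.352 0.29  0.012] max [0.365 0.315 0.142] mid [0.358 0.302 0.077]
red 341 min [0.354 0.369 0.012] max [0.376 0.388 0.142] mid [0.365 0.379 0.077]
purple 320 min [0.565 0.316 0.013] max [0.58  0.343 0.142] mid [0.573 0.33  0.077]
(471, 790, 3)
```

View pics/crop1.png

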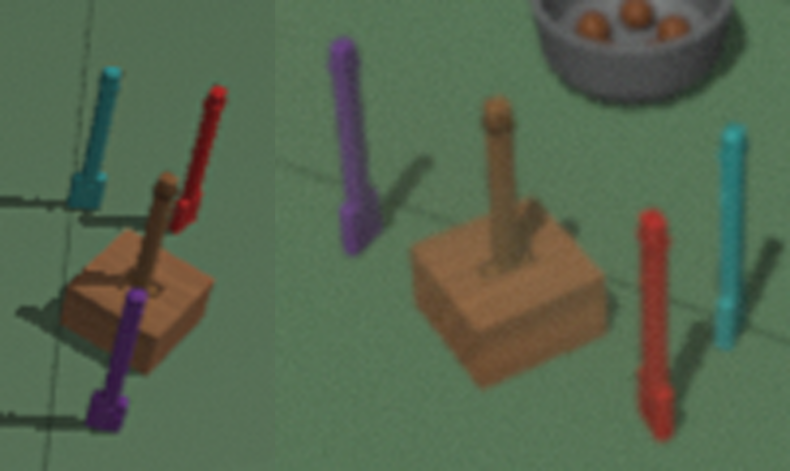

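The crop confirms the brown spoon: it is the only one in the block, head down. The purple, red and teal ones stand clear of it. Next I get the handle axis from two views and the block's yaw.

```bash
cat >> h.py <<'E'
def brown_line(c,box,lo,hi,near,rad=0.04):
    """plane normal through camera centre and handle centre line"""
    P=cloud(c); x0,y0,x1,y1=box
    hue=cv2.cvtColor(c['frame'],cv2.COLOR_RGB2HSV)
    H,S,V=[hue[...,i].astype(int) for i in range(3)]
    m=(P[...,2]>lo)&(P[...,2]<hi)&(np.hypot(P[...,0]-near[0],P[...,1]-near[1])<rad)&(H<22)&(H>5)
    M=np.zeros_like(m); M[y0:y1,x0:x1]=1; m&=M
    vs,us=np.where(m); rows=[v for v in np.unique(vs) if (vs==v).sum()>=3]
    uv=[((us[vs==v].min()+us[vs==v].max())/2,v) for v in rows]
    o,d=rays(c,uv); n=np.linalg.svd(d)[2][2]
    return o,n,np.array(uv)
def meet(o1,n1,o2,n2,z):
    A=np.array([n1,n2]); b=np.array([n1@o1,n2@o2])-A[:,2]*z
    return np.linalg.solve(A[:,:2],b)
E
python3 - <<'E'
from h import *
a=load('s0'); b=load('d0')
o1,n1,u1=brown_line(a,(380,180,425,232),0.06,0.145,(.475,.34))
o2,n2,u2=brown_line(b,(220,265,270,338),0.06,0.145,(.475,.34))
print(u1[[0,-1]],len(u1),u2[[0,-1]],len(u2))
for z in (.02,.042,.08,.128,.148): print(z,meet(o1,n1,o2,n2,z).round(4))
for c,bx in((a,(375,190,425,240)),(b,(215,290,275,340))):
    P=cloud(c);x0,y0,x1,y1=bx;q=P[y0:y1,x0:x1].reshape(-1,3)
    q=q[(abs(q[:,2]-.043)<.005)&(np.hypot(q[:,0]-.475,q[:,1]-.345)<.06)]
    r=cv2.minAreaRect((q[:,:2]*1000).astype(np.float32)); print('block',len(q),r)
# dish: handle blue end, spout blue
for c in(a,b):
    h=cv2.cvtColor(c['frame'],cv2.COLOR_RGB2HSV);P=cloud(c)
    m=(h[...,0]>105)&(h[...,0]<130)&(h[...,1]>110)&(abs(P[...,0]-.55)<.12)&(abs(P[...,1]+.17)<.14)&(P[...,2]>.005)&(P[...,2]<.06)
    n,l,st,ce=cv2.connectedComponentsWithStats(m.astype(np.uint8))
    for i in range(1,n):
        if st[i,4]>5: print('blue',ce[i].round(1),st[i,4],P[l==i].mean(0).round(3))
    q=P[(P[...,2]>.022)&(P[...,2]<.036)&(np.hypot(P[...,0]-.55,P[...,1]+.15)<.08)]
    w=P[(h[...,1]<70)&(h[...,2]>110)&(np.hypot(P[...,0]-.55,P[...,1]+.15)<.075)&(P[...,2]>.027)&(P[...,2]<.034)]
    (cx,cy),r=cv2.minEnclosingCircle((w[:,:2]*1000).astype(np.float32)); print('rim',len(w),cx,cy,r)
    g=P[(P[...,2]>.05)&(np.hypot(P[...,0]-.5175,P[...,1]-.114)<.08)&(P[...,2]<.065)]
    print('bowl',cv2.minEnclosingCircle((g[:,:2]*1000).astype(np.float32)))
E
```

```text
[[407.  187. ]
 [402.5 208. ]] 22 [[241.5 276. ]
 [242.5 306. ]] 31
0.02 [0.4704 0.343 ]
0.042 [0.4705 0.3428]
0.08 [0.4706 0.3425]
0.128 [0.4707 0.3421]
0.148 [0.4707 0.3419]
block 439 ((474.2718505859375, 341.71142578125), (76.78323364257812, 82.657958984375), 59.83558654785156)
block 721 ((470.2880859375, 343.08258056640625), (78.87652587890625, 78.46783447265625), 58.41574478149414)
blue [226.  194.4] 38 [ 0.498 -0.16   0.034]
blue [186.4 210.8] 11 [ 0.585 -0.252  0.036]
rim 170 565.9837646484375 -153.8253631591797 63.86391067504883
bowl ((517.6593017578125, 111.59991455078125), 64.23329162597656)
blue [321.7 207.6] 37 [ 0.493 -0.156  0.031]
rim 144 559.9641723632812 -146.5537872314453 60.84287643432617
bowl ((515.1702270507812, 114.46504211425781), 64.05594635009766)
```

```bash
cat >> h.py <<'E'
from scipy.spatial.transform import Rotation as Ro
def Rdown(psi):
    c,s=np.cos(psi),np.sin(psi); return np.array([[-s,c,0],[c,s,0],[0,0,-1.]])
def row(pos,Rt,p0,R0):
    d=R0.T@(np.array(pos)-p0)/.5; r=Ro.from_matrix(R0.T@Rt).as_rotvec()/(np.pi/2)
    return [round(float(v),3) for v in np.r_[d,r]]
def cur():
    s=robot.get_state(); return s['eef_pos'],Ro.from_quat(s['ee_rot']).as_matrix()
E
python3 - <<'E'
from h import *
p,R=cur()
ws=[((.40,-.32,.30),-.4),((.45,.05,.30),.4),((.4706,.342,.22),1.03)]
for q,psi in ws:
    Rt=Rdown(psi); print(row(q,Rt,p,R)); p,R=np.array(q),Rt
w=load('w0'); print(np.array(w['R']).round(2))
E
```

```text
[0.636, -0.297, -0.191, -0.001, -0.0, -0.602]
[0.721, -0.196, 0.0, 0.0, 0.0, -0.509]
[0.522, 0.265, 0.16, 0.0, 0.0, -0.401]
[[ 0.22 -0.97 -0.  ]
 [-0.93 -0.21  0.3 ]
 [-0.29 -0.07 -0.95]]
```

Call:
{"name": "jog_arm", "arguments": {"series": [[0.636,-0.297,-0.191,0,0,-0.6,1],[0.636,-0.297,-0.191,0,0,-0.6,1],[0.636,-0.297,-0.191,0,0,-0.6,1],[0.636,-0.297,-0.191,0,0,-0.6,1],[0.636,-0.297,-0.191,0,0,-0.6,1],[0.636,-0.297,-0.191,0,0,-0.6,1],[0.636,-0.297,-0.191,0,0,-0.6,1],[0.636,-0.297,-0.191,0,0,-0.6,1]]}}

```text
t: 0.95
eef_pos: [0.4026, -0.3174, 0.3017]
ee_rot: [0.833, 0.554, 0.001, 0.001]
wrist_force: [-0.0, -0.6, -0.3]
opening: 0.995
gripper_force: 0.0
```

Call:
{"name": "jog_arm", "arguments": {"series": [[0.721,-0.196,0,0,0,-0.51,1],[0.721,-0.196,0,0,0,-0.51,1],[0.721,-0.196,0,0,0,-0.51,1],[0.721,-0.196,0,0,0,-0.51,1],[0.721,-0.196,0,0,0,-0.51,1],[0.721,-0.196,0,0,0,-0.51,1],[0.721,-0.196,0,0,0,-0.51,1],[0.721,-0.196,0,0,0,-0.51,1]]}}

```text
t: 1.75
eef_pos: [0.4505, 0.0528, 0.3003]
ee_rot: [0.552, 0.834, 0.0, -0.0]
wrist_force: [-0.3, -1.0, -0.1]
opening: 0.998
gripper_force: 0.0
```

```bash
python3 - <<'E'
from h import *
p,R=cur(); print(p,np.arctan2(R[1,1],R[0,1]))
print(row((.4706,.342,.22),Rdown(1.03),p,R))
E
```

```text
[0.4504919  0.05284952 0.30025739] 0.4007280496604812
[0.517, 0.263, 0.161, 0.0, -0.0, -0.401]
```

```bash
python3 - <<'E'
from h import *
grab('wrist','w1')
E
```

Call:
{"name": "jog_arm", "arguments": {"series": [[0.517,0.263,0.161,0,0,-0.4,1],[0.517,0.263,0.161,0,0,-0.4,1],[0.517,0.263,0.161,0,0,-0.4,1],[0.517,0.263,0.161,0,0,-0.4,1],[0.517,0.263,0.161,0,0,-0.4,1],[0.517,0.263,0.161,0,0,-0.4,1],[0.517,0.263,0.161,0,0,-0.4,1],[0.517,0.263,0.161,0,0,-0.4,1]]}}

```text
t: 2.6
eef_pos: [0.4716, 0.3394, 0.2189]
ee_rot: [0.268, 0.963, -0.001, -0.001]
wrist_force: [0.6, -1.0, 0.1]
opening: 0.997
gripper_force: 0.0
```

```bash
python3 - <<'E'
from h import *
w=grab('wrist','w2')
I=np.hstack([load('w1')['frame'],w['frame']])[:,:,::-1]
cv2.imwrite('pics/w12.png',cv2.resize(I,(800,300),interpolation=cv2.INTER_AREA))
w1=load('w1')
print('bowl rim proj',proj(w1,[(.5165,.1135,.055)]), 'spoon top',proj(w,[(.4706,.342,.148)]),'slot',proj(w,[(.4706,.342,.042)]))
E
```

```text
bowl rim proj [[340.95774036 144.98730295]] spoon top [[277.88341402 206.46119186]] slot [[277.22846165 177.97160027]]
```

View pics/w12.png

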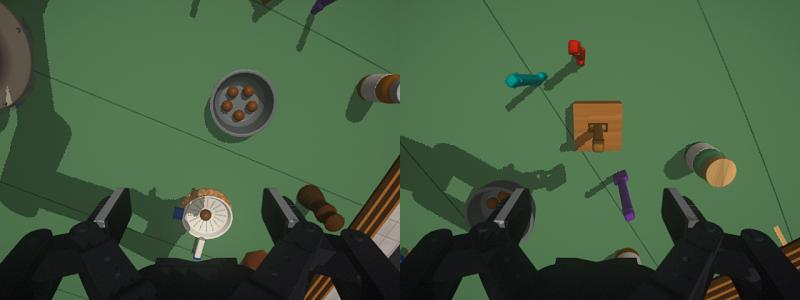

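Left panel: the five spices form a ring in the bowl around a free middle, with the bowl at about (243,103). Right panel: the block at (597,127) is aligned with the tool. Its slot's long side runs along tool y, and the handle sits centred between the fingers. Next I refine the bowl centre and the spoon position from these close views.

```bash
python3 - <<'E'
from h import *
w1=load('w1'); w=load('w2')
P=cloud(w1)
g=P[(P[...,2]>.048)&(P[...,2]<.062)&(np.hypot(P[...,0]-.5165,P[...,1]-.1135)<.08)]
print('bowl',len(g),cv2.minEnclosingCircle((g[:,:2]*1000).astype(np.float32)),g[:,2].max())
h=cv2.cvtColor(w1['frame'],cv2.COLOR_RGB2HSV)
m=(h[...,0]<16)&(h[...,1]>120)&(np.hypot(P[...,0]-.5165,P[...,1]-.1135)<.05)
gray=m.astype(np.uint8)*255
n,l,st,ce=cv2.connectedComponentsWithStats(gray)
for i in range(1,n):
    if st[i,4]>20: print('nut',ce[i].round(0),st[i,4],on_plane(w1,[ce[i]],.019)[0].round(4)-[.5165,.1135,0])
P=cloud(w)
g=P[(P[...,2]>.03)&(P[...,2]<.05)&(np.hypot(P[...,0]-.47,P[...,1]-.342)<.065)]
print('block',cv2.minAreaRect((g[:,:2]*1000).astype(np.float32)))
m=(P[...,2]>.135)&(np.hypot(P[...,0]-.47,P[...,1]-.342)<.04); vs,us=np.where(m)
uv=((us.min()+us.max())/2,(vs.min()+vs.max())/2); print('top',m.sum(),uv,on_plane(w,[uv],.147),P[m].mean(0))
p,R=cur(); print(p, row((.4706,.342,.109),Rdown(1.03),p,R))
E
```

```text
bowl 1764 ((516.9719848632812, 112.24127197265625), 61.85647201538086) 0.05757215424095885
nut [326. 128.] 172 [-0.0214  0.0116  0.019 ]
nut [347. 127.] 173 [0.0059 0.0246 0.019 ]
nut [318. 148.] 171 [-0.0201 -0.0171  0.019 ]
nut [353. 149.] 164 [0.0256 0.0012 0.019 ]
nut [334. 161.] 172 [ 0.0094 -0.0247  0.019 ]
block ((470.54052734375, 341.2010803222656), (75.35272216796875, 74.78926086425781), 59.11102294921875)
top 18810 (np.float64(278.0), np.float64(307.5)) [[0.55133034 0.29374072 0.147     ]] [0.459421   0.34812446 0.32770824]
[0.47190445 0.33857409 0.21969153] [0.006, 0.005, 0.221, -0.001, -0.0, -0.002]
```

Call:
{"name": "jog_arm", "arguments": {"series": [[0.006,0.005,0.08,0,0,-0.002,1],[0.006,0.005,0.15,0,0,-0.002,1],[0.006,0.005,0.2,0,0,-0.002,1],[0.006,0.005,0.22,0,0,-0.002,1],[0.006,0.005,0.22,0,0,-0.002,0],[0.006,0.005,0.22,0,0,-0.002,-1],[0.006,0.005,0.22,0,0,-0.002,-1],[0.006,0.005,0.22,0,0,-0.002,-1]], "grip_force": 50}}

```text
t: 3.45
eef_pos: [0.471, 0.3431, 0.1111]
ee_rot: [0.267, 0.964, 0.001, 0.001]
wrist_force: [-0.5, 0.2, -0.6]
opening: 0.325
gripper_force: 0.0
```

Call:
{"name": "jog_arm", "arguments": {"series": [[0,0,0,0,0,0,-1],[0,0,0,0,0,0,-1],[0,0,0,0,0,0,-1],[0,0,0,0,0,0,-1]]}}

```text
t: 3.85
eef_pos: [0.4708, 0.3431, 0.1108]
ee_rot: [0.267, 0.964, 0.0, 0.001]
wrist_force: [-0.7, 0.2, 5.9]
opening: 0.127
gripper_force: 49.1
```

```bash
python3 - <<'E'
from h import *
s=robot.get_state(); print(s['opening'],s['gripper_force'],s['wrist_force'],s['torque'])
p,R=cur(); print(p, Ro.from_matrix(R).as_quat())
up=np.array([p[0],p[1],.24])
print(row(up,R,p,R)); 
print(row((.517,.113,.24),Rdown(1.03),up,R))
E
```

```text
0.12748349703223508 49.12956476211548 [-0.65326823  0.15194989  5.8665743 ] [-0.14572827  0.05895858 -0.01059256]
[0.47084773 0.34313089 0.11078149] [2.67027675e-01 9.63688500e-01 4.83164376e-04 6.80135141e-04]
[-0.0, 0.0, -0.258, 0.0, 0.0, 0.0]
[-0.316, -0.347, -0.0, 0.001, 0.001, 0.0]
```

Call:
{"name": "jog_arm", "arguments": {"series": [[0,0,-0.03,0,0,0,-1],[0,0,-0.08,0,0,0,-1],[0,0,-0.15,0,0,0,-1],[0,0,-0.22,0,0,0,-1],[0,0,-0.26,0,0,0,-1],[-0.08,-0.09,-0.26,0,0,0,-1],[-0.15,-0.165,-0.26,0,0,0,-1],[-0.2,-0.22,-0.26,0,0,0,-1]]}}

```text
t: 4.65
eef_pos: [0.4994, 0.1957, 0.2398]
ee_rot: [0.267, 0.964, -0.0, -0.0]
wrist_force: [0.3, -0.1, -0.9]
opening: 0.132
gripper_force: 49.0
```

Call:
{"name": "jog_arm", "arguments": {"series": [[-0.06,-0.07,0,0,0,0,-1],[-0.1,-0.11,0,0,0,0,-1],[-0.117,-0.127,0,0,0,0,-1],[-0.117,-0.127,0,0,0,0,-1],[-0.117,-0.127,0,0,0,0,-1]]}}

```text
t: 5.15
eef_pos: [0.5168, 0.1135, 0.2398]
ee_rot: [0.267, 0.964, 0.0, -0.0]
wrist_force: [-0.6, 0.1, -1.5]
opening: 0.128
gripper_force: 49.0
```

```bash
python3 - <<'E'
from h import *
s=robot.get_state(); print(s['opening'],s['gripper_force'],s['wrist_force'])
p,R=cur(); print(p)
a=grab('scene','s3'); b=grab('side','d3'); w=grab('wrist','w3')
for t,c in(('s',a),('d',b),('w',w)):
    print(t,proj(c,[p,p+[0,0,-.1],(p[0],p[1],.06)]).round(0).tolist())
A=proj(a,[(p[0],p[1],.12)])[0].astype(int);B=proj(b,[(p[0],p[1],.12)])[0].astype(int)
f=lambda c,q:cv2.resize(c['frame'][q[1]-55:q[1]+55,q[0]-45:q[0]+45,::-1],None,fx=4,fy=4,interpolation=cv2.INTER_CUBIC)
I=np.hstack([f(a,A),f(b,B)]); print(I.shape); cv2.imwrite('pics/c3.png',I)
E
```

```text
0.1276542712364648 49.03465211391449 [-0.58404547  0.06260437 -1.49093677]
[0.51680513 0.11353968 0.23982723]
s [[321.0, 158.0], [319.0, 186.0], [318.0, 207.0]]
d [[272.0, 184.0], [272.0, 219.0], [272.0, 245.0]]
w [[275.0, 247.0], [275.0, 199.0], [275.0, 180.0]]
(440, 720, 3)
```

View pics/c3.png

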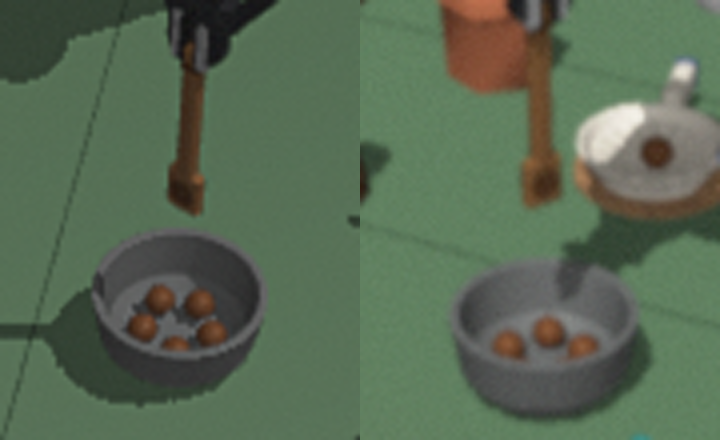

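The spoon hangs upright from the fingers over the bowl (left head at about (187,190), right at (541,180)), and all five spices are in the bowl. I now check the foot's height and its x,y.

```bash
python3 - <<'E'
from h import *
p,R=cur(); L=[]
for t in('s3','d3'):
    c=load(t); P=cloud(c)
    m=(P[...,2]>.09)&(P[...,2]<.175)&(np.hypot(P[...,0]-.517,P[...,1]-.113)<.035)
    vs,us=np.where(m); print(t,m.sum(),'zmin',np.percentile(P[m][:,2],[0,2,5]),us.min(),us.max(),vs.min(),vs.max())
    lo,hi=P[m][:,:2].min(0),P[m][:,:2].max(0); print(lo,hi)
    q=P[m&(P[...,2]<.165)]; uv=[((us[vs==v].min()+us[vs==v].max())/2,v) for v in np.unique(vs) if (vs==v).sum()>2]
    o,d=rays(c,uv); L.append((o,np.linalg.svd(d)[2][2]))
for z in(.14,.15,.17,.22): print(z,meet(*L[0],*L[1],z))
w=load('w3');P=cloud(w)
m=(P[...,2]>.13)&(P[...,2]<.18)&(np.hypot(P[...,0]-.517,P[...,1]-.113)<.04); q=P[m]
if len(q)>10: print('wr',len(q),cv2.minAreaRect((q[:,:2]*1000).astype(np.float32)))
for dz in (.03,): print(row((.517,.113,.24-dz),R,p,R))
# stir geometry in tool axes per mm world
print('1cm world x,y in tool units',(R.T@[.01,0,0]/.5).round(4),(R.T@[0,.01,0]/.5).round(4))
E
```

```text
s3 87 zmin [0.13677919 0.14000567 0.140608  ] 315 323 177 189
[0.51324188 0.10015985] [0.53081914 0.12404997]
d3 127 zmin [0.13768483 0.13920639 0.14083059] 267 277 207 221
[0.50614032 0.10148401] [0.52808599 0.12821718]
0.14 [0.51675753 0.11486316]
0.15 [0.51691041 0.1122963 ]
0.17 [0.51721616 0.10716257]
0.22 [0.51798056 0.09432824]
wr 544 ((516.70654296875, 112.3868179321289), (25.907621383666992, 10.917228698730469), 58.160911560058594)
[-0.001, -0.001, 0.06, 0.0, 0.0, 0.0]
1cm world x,y in tool units [-0.0172  0.0103 -0.    ] [0.0103 0.0172 0.    ]
```

Call:
{"name": "jog_arm", "arguments": {"series": [[0,0,0.06,0,0,0,-1],[0,0,0.12,0,0,0,-1],[0,0,0.17,0,0,0,-1],[0,0,0.19,0,0,0,-1],[0,0,0.21,0,0,0,-1],[0,0,0.23,0,0,0,-1],[0,0,0.25,0,0,0,-1],[0,0,0.25,0,0,0,-1]]}}

```text
t: 6.1
eef_pos: [0.5166, 0.1126, 0.114]
ee_rot: [0.267, 0.964, -0.0, -0.001]
wrist_force: [-0.3, -0.3, -0.5]
opening: 0.13
gripper_force: 49.0
```

Call:
{"name": "jog_arm", "arguments": {"series": [[-0.008,0.0048,0,0,0,0,-1],[-0.016,0.0096,0,0,0,0,-1],[-0.0241,0.0144,0,0,0,0,-1],[-0.0241,0.0144,0,0,0,0,-1]]}}

```text
t: 6.5
eef_pos: [0.5319, 0.1125, 0.1151]
ee_rot: [0.267, 0.964, 0.0, 0.0]
wrist_force: [-0.9, -0.2, -0.4]
opening: 0.128
gripper_force: 49.0
```

Call:
{"name": "jog_arm", "arguments": {"series": [[-0.0037,-0.0103,0,0,0,0,-1],[-0.0031,-0.0212,0,0,0,0,-1],[0.0016,-0.0312,0,0,0,0,-1],[0.0097,-0.0385,0,0,0,0,-1],[0.02,-0.0422,0,0,0,0,-1],[0.0309,-0.0416,0,0,0,0,-1],[0.0409,-0.0369,0,0,0,0,-1],[0.0482,-0.0288,0,0,0,0,-1]]}}

```text
t: 7.3
eef_pos: [0.5027, 0.1132, 0.115]
ee_rot: [0.267, 0.964, 0.0, 0.0]
wrist_force: [-0.2, 1.3, -0.2]
opening: 0.131
gripper_force: 49.0
```

Call:
{"name": "jog_arm", "arguments": {"series": [[0.0037,0.0103,0,0,0,0,-1],[0.0031,0.0212,0,0,0,0,-1],[-0.0016,0.0312,0,0,0,0,-1],[-0.0097,0.0385,0,0,0,0,-1],[-0.02,0.0422,0,0,0,0,-1],[-0.0309,0.0416,0,0,0,0,-1],[-0.0409,0.0369,0,0,0,0,-1],[-0.0482,0.0288,0,0,0,0,-1]]}}

```text
t: 8.1
eef_pos: [0.5315, 0.1121, 0.1149]
ee_rot: [0.267, 0.964, 0.0, 0.0]
wrist_force: [0.5, 0.6, -1.0]
opening: 0.131
gripper_force: 49.0
```

```bash
python3 - <<'E'
from h import *
s=robot.get_state(); print(s['opening'],s['gripper_force'],s['wrist_force'],s['torque'])
p,R=cur(); print(p)
a=grab('scene','s4'); b=grab('side','d4')
A=proj(a,[(.517,.113,.06)])[0].astype(int);B=proj(b,[(.517,.113,.06)])[0].astype(int)
f=lambda c,q:cv2.resize(c['frame'][q[1]-55:q[1]+45,q[0]-45:q[0]+45,::-1],None,fx=4,fy=4,interpolation=cv2.INTER_CUBIC)
cv2.imwrite('pics/c4.png',np.hstack([f(a,A),f(b,B)]))
E
```

```text
0.13111353354332334 49.038355350494385 [ 0.50279186  0.61408661 -1.00621913] [ 0.06502813 -0.02985293 -0.06097101]
[0.5315078  0.11207052 0.11486148]
```

View pics/c4.png

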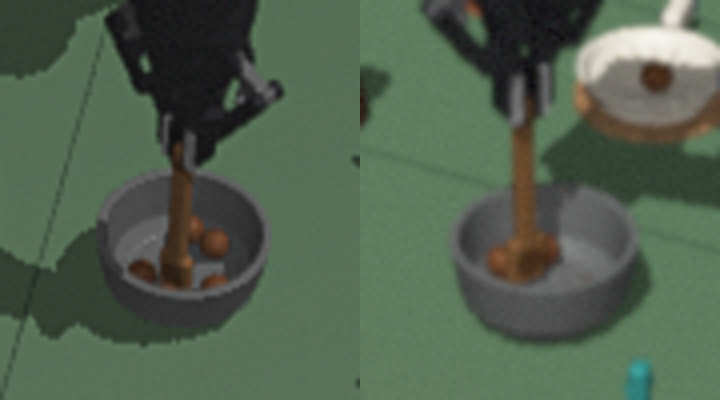

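The spoon (head at about (178,265) on the left and (526,260) on the right) is still upright and down in the bowl on the +x side, and the spices have been pushed about. I'll do two more rounds.

Call:
{"name": "jog_arm", "arguments": {"series": [[-0.0037,-0.0103,0,0,0,0,-1],[-0.0031,-0.0212,0,0,0,0,-1],[0.0016,-0.0312,0,0,0,0,-1],[0.0097,-0.0385,0,0,0,0,-1],[0.02,-0.0422,0,0,0,0,-1],[0.0309,-0.0416,0,0,0,0,-1],[0.0409,-0.0369,0,0,0,0,-1],[0.0482,-0.0288,0,0,0,0,-1]]}}

```text
t: 9.0
eef_pos: [0.5026, 0.1132, 0.115]
ee_rot: [0.267, 0.964, 0.0, 0.0]
wrist_force: [-0.1, 0.7, -0.5]
opening: 0.132
gripper_force: 49.0
```

Call:
{"name": "jog_arm", "arguments": {"series": [[0.0037,0.0103,0,0,0,0,-1],[0.0031,0.0212,0,0,0,0,-1],[-0.0016,0.0312,0,0,0,0,-1],[-0.0097,0.0385,0,0,0,0,-1],[-0.02,0.0422,0,0,0,0,-1],[-0.0309,0.0416,0,0,0,0,-1],[-0.0409,0.0369,0,0,0,0,-1],[-0.0482,0.0288,0,0,0,0,-1]]}}

```text
t: 9.8
eef_pos: [0.5315, 0.112, 0.1149]
ee_rot: [0.267, 0.964, 0.0, 0.0]
wrist_force: [0.1, -0.5, -0.6]
opening: 0.13
gripper_force: 49.0
```

Call:
{"name": "jog_arm", "arguments": {"series": [[-0.0037,-0.0103,0,0,0,0,-1],[-0.0031,-0.0212,0,0,0,0,-1],[0.0016,-0.0312,0,0,0,0,-1],[0.0097,-0.0385,0,0,0,0,-1],[0.02,-0.0422,0,0,0,0,-1],[0.0309,-0.0416,0,0,0,0,-1],[0.0409,-0.0369,0,0,0,0,-1],[0.0482,-0.0288,0,0,0,0,-1]]}}

```text
t: 10.6
eef_pos: [0.5027, 0.1132, 0.115]
ee_rot: [0.267, 0.964, 0.0, 0.0]
wrist_force: [0.2, 0.3, -1.2]
opening: 0.13
gripper_force: 49.0
```

Call:
{"name": "jog_arm", "arguments": {"series": [[0.0037,0.0103,0,0,0,0,-1],[0.0031,0.0212,0,0,0,0,-1],[-0.0016,0.0312,0,0,0,0,-1],[-0.0097,0.0385,0,0,0,0,-1],[-0.02,0.0422,0,0,0,0,-1],[-0.0309,0.0416,0,0,0,0,-1],[-0.0409,0.0369,0,0,0,0,-1],[-0.0482,0.0288,0,0,0,0,-1]]}}

```text
t: 11.4
eef_pos: [0.5314, 0.1119, 0.1148]
ee_rot: [0.267, 0.964, -0.0, 0.0]
wrist_force: [-0.6, 0.3, -0.8]
opening: 0.129
gripper_force: 49.0
```

Call:
{"name": "jog_arm", "arguments": {"series": [[-0.0037,-0.0103,0,0,0,0,-1],[-0.0031,-0.0212,0,0,0,0,-1],[0.0016,-0.0312,0,0,0,0,-1],[0.0097,-0.0385,0,0,0,0,-1],[0.0097,-0.0385,0,0,0,0,-1]]}}

```text
t: 11.9
eef_pos: [0.5162, 0.0985, 0.1151]
ee_rot: [0.267, 0.964, -0.0, -0.0]
wrist_force: [0.3, 0.8, -0.3]
opening: 0.127
gripper_force: 49.0
```

Call:
{"name": "jog_arm", "arguments": {"series": [[0.025,0.005,0.0016,0,-0.0889,0,-1],[0.05,0.01,0.007,0,-0.1778,0,-1],[0.074,0.015,0.0166,0,-0.2667,0,-1],[0.096,0.02,0.03,0,-0.3556,0,-1],[0.1158,0.025,0.046,0,-0.4444,0,-1],[0.1158,0.025,0.046,0,-0.4444,0,-1],[0.1158,0.025,0.046,0,-0.4444,0,-1]]}}

```text
t: 12.6
eef_pos: [0.4729, 0.1401, 0.0915]
ee_rot: [0.25, 0.906, -0.091, 0.33]
wrist_force: [0.3, 0.2, -0.6]
opening: 0.132
gripper_force: 49.0
```

```bash
python3 - <<'E'
from h import *
s=robot.get_state(); print(s['opening'],s['gripper_force'],s['wrist_force'],s['torque'])
p,R=cur(); print(p,R[:,2],'foot est',p+R[:,2]*.103)
a=grab('scene','s5'); b=grab('side','d5')
A=proj(a,[(.517,.113,.06)])[0].astype(int);B=proj(b,[(.517,.113,.06)])[0].astype(int)
f=lambda c,q:cv2.resize(c['frame'][q[1]-55:q[1]+45,q[0]-45:q[0]+45,::-1],None,fx=4,fy=4,interpolation=cv2.INTER_CUBIC)
cv2.imwrite('pics/c5.png',np.hstack([f(a,A),f(b,B)]))
E
```

```text
0.13225623679835422 49.0498423576355 [ 0.28499932  0.15654564 -0.56607643] [ 0.19967914  0.33618209 -0.01113937]
[0.47292763 0.14010429 0.09149067] [ 0.55290119 -0.32984127 -0.76518299] foot est [0.52987645 0.10613064 0.01267682]
```

View pics/c5.png

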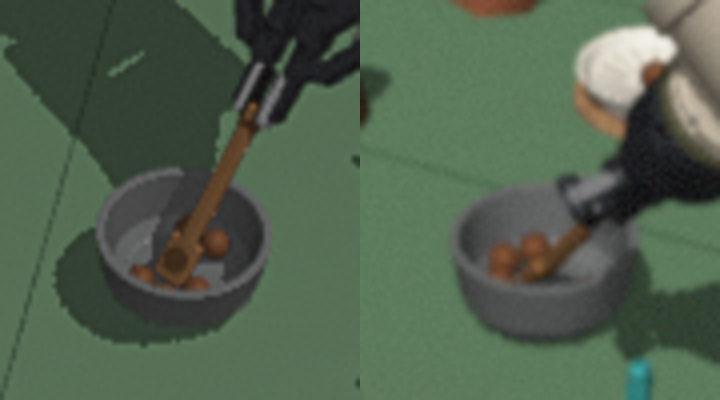

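The spoon leans 40° in the bowl away from the dish, head at about (177,260) on the left, spices inside. I release it and back off along the handle.

Call:
{"name": "jog_arm", "arguments": {"series": [[0,0,0,0,0,0,0],[0,0,0,0,0,0,1],[0,0,0,0,0,0,1],[0,0,0,0,0,0,1],[0,0,-0.03,0,0,0,1],[0,0,-0.08,0,0,0,1],[0,0,-0.14,0,0,0,1],[0,0,-0.2,0,0,0,1]]}}

```text
t: 13.5
eef_pos: [0.418, 0.1722, 0.1693]
ee_rot: [0.251, 0.906, -0.091, 0.329]
wrist_force: [0.3, 0.7, 0.4]
opening: 0.998
gripper_force: 0.0
```

```bash
python3 - <<'E'
from h import *
p,R=cur(); print(p,R[:,2])
for q,psi in (((.44,.10,.28),.6),((.48,-.20,.24),.12)):
    Rt=Rdown(psi); print(row(q,Rt,p,R)); p,R=np.array(q),Rt
E
```

```text
[0.41801223 0.17224713 0.16931599] [ 0.5501647  -0.3309375  -0.76668062]
[-0.228, -0.101, -0.098, 0.095, 0.437, 0.262]
[-0.54, -0.273, 0.08, 0.0, 0.0, 0.306]
```

Call:
{"name": "jog_arm", "arguments": {"series": [[-0.228,-0.1,-0.1,0.095,0.437,0.262,1],[-0.228,-0.1,-0.1,0.095,0.437,0.262,1],[-0.228,-0.1,-0.1,0.095,0.437,0.262,1],[-0.228,-0.1,-0.1,0.095,0.437,0.262,1],[-0.228,-0.1,-0.1,0.095,0.437,0.262,1],[-0.228,-0.1,-0.1,0.095,0.437,0.262,1],[-0.228,-0.1,-0.1,0.095,0.437,0.262,1],[-0.228,-0.1,-0.1,0.095,0.437,0.262,1]]}}

```text
t: 14.3
eef_pos: [0.4403, 0.1005, 0.2798]
ee_rot: [0.466, 0.885, -0.0, 0.001]
wrist_force: [-0.3, -0.1, -0.4]
opening: 1.002
gripper_force: 0.0
```

```bash
python3 - <<'E'
from h import *
p,R=cur(); print(p,R[:,2])
print(row((.565,-.23,.24),Rdown(.12),p,R))
a=grab('scene','s6'); b=grab('side','d6')
A=proj(a,[(.517,.113,.06)])[0].astype(int);B=proj(b,[(.517,.113,.06)])[0].astype(int)
f=lambda c,q:cv2.resize(c['frame'][q[1]-55:q[1]+45,q[0]-45:q[0]+45,::-1],None,fx=4,fy=4,interpolation=cv2.INTER_CUBIC)
cv2.imwrite('pics/c6.png',np.hstack([f(a,A),f(b,B)]))
E
```

```text
[0.44032109 0.10049044 0.27982347] [ 0.00155267 -0.00123595 -0.99999803]
[-0.686, -0.168, 0.081, 0.001, 0.001, 0.306]
```

View pics/c6.png

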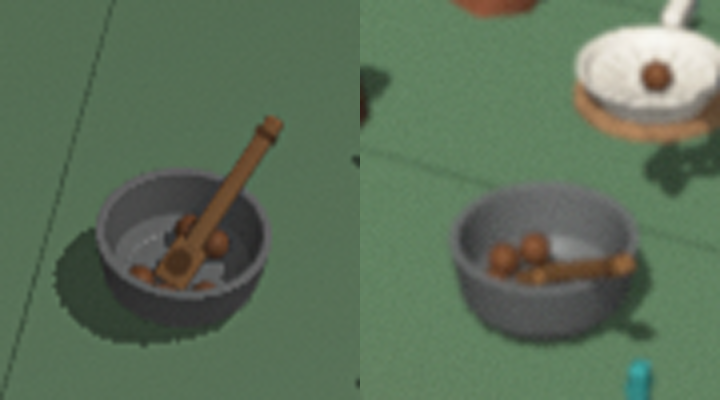

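The spoon rests in the bowl, its handle on the rim away from the dish (top at (272,127) on the left), with the head and spices inside. On to the dish.

Call:
{"name": "jog_arm", "arguments": {"series": [[-0.686,-0.168,0.08,0,0,0.306,1],[-0.686,-0.168,0.08,0,0,0.306,1],[-0.686,-0.168,0.08,0,0,0.306,1],[-0.686,-0.168,0.08,0,0,0.306,1],[-0.686,-0.168,0.08,0,0,0.306,1],[-0.686,-0.168,0.08,0,0,0.306,1],[-0.686,-0.168,0.08,0,0,0.306,1],[-0.686,-0.168,0.08,0,0,0.306,1]]}}

```text
t: 15.2
eef_pos: [0.5655, -0.233, 0.2382]
ee_rot: [0.664, 0.748, -0.001, -0.0]
wrist_force: [0.6, 0.7, -0.2]
opening: 0.997
gripper_force: 0.0
```

```bash
python3 - <<'E'
from h import *
print(cur()[0]); w=grab('wrist','w7')
cv2.imwrite('pics/w7v.png',w['frame'][:,:,::-1])
E
```

```text
[ 0.56551086 -0.23301713  0.23822374]
```

View pics/w7v.png

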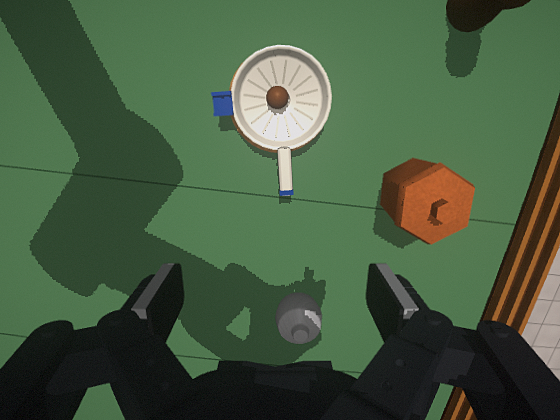

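The wrist view shows the dish centre at about (281,98), the nutmeg at (277,97), the spout at (222,104) and the bar handle from (284,150) to (287,193). The salt cellar (299,317) is farther off, clear of the handle. Now I measure the handle line and the rim.

```bash
python3 - <<'E'
from h import *
w=load('w7'); h=cv2.cvtColor(w['frame'],cv2.COLOR_RGB2HSV); P=cloud(w)
H,S,V=[h[...,i].astype(int) for i in range(3)]
white=((S<60)&(V>140)); blue=(H>105)&(H<130)&(S>120)
m=np.zeros_like(white); m[30:160,225:345]=1
vs,us=np.where(white&m&(np.mgrid[:420,:560][0]<152))
(c,r)=cv2.minEnclosingCircle(np.c_[us,vs].astype(np.float32)); print('rim px',c,r)
ctr=on_plane(w,[c],.030)[0]; print('dish ctr',ctr, 'r', np.linalg.norm(on_plane(w,[(c[0]+r,c[1])],.030)[0]-ctr))
uv=[]
for v in range(158,186):
    u=np.where(white[v,260:310])[0]+260
    if len(u)>5: uv.append(((u.min()+u.max())/2,v,len(u)))
uv=np.array(uv); print('width px',uv[:,2].mean())
L=on_plane(w,uv[:,:2],.042); d=L[-1]-L[0]
k=np.polyfit(L[:,1],L[:,0],1); print('handle x=',k,'at y',L[0],L[-1],'dir deg',np.degrees(np.arctan2(-1,-k[0])))
vs,us=np.where(blue); 
for s,n,z in((us<240,'spout',.03),(us>260,'end',.042)):
    s=s&(vs<210); print(n,s.sum(),on_plane(w,[(us[s].mean(),vs[s].mean())],z)[0], 'ext',on_plane(w,[(us[s].min(),vs[s].mean()),(us[s].mean(),vs[s].max())],z))
print('cloud handle',P[170,286],'rim',P[45:52,281,2].max())
g=P[(P[...,2]>.001)&(P[...,2]<.006)&(np.hypot(P[...,0]-ctr[0],P[...,1]-ctr[1])<.063)]
vs,us=np.where((H<22)&(S>120)&(V>60)&m); cc=(np.hypot(us-278,vs-97)<16); nm=on_plane(w,[(us[cc].mean(),vs[cc].mean())],.025)[0]; print('nutmeg',nm)
E
```

```text
rim px (280.7826232910156, 98.0) 53.79563903808594
dish ctr [ 0.56090618 -0.14679599  0.03      ] r 0.0607779906746225
width px 12.535714285714286
handle x= [-0.1899229   0.53226735] at y [ 0.57251456 -0.21198111  0.042     ] [ 0.57829802 -0.2434129   0.042     ] dir deg -79.2462966492647
spout 447 [ 0.49560133 -0.16008902  0.03      ] ext [[ 0.48290542 -0.16152358  0.03      ]
 [ 0.49654934 -0.17301645  0.03      ]]
end 59 [ 0.58010988 -0.2523563   0.042     ] ext [[ 0.57297505 -0.25320626  0.042     ]
 [ 0.58051168 -0.25546085  0.042     ]]
cloud handle [ 0.57654181 -0.22542495  0.04280759] rim 0.030593371182010887
nutmeg [ 0.55593321 -0.14255429  0.025     ]
```

```bash
python3 - <<'E'
from h import *
p,R=cur(); print(p); print(row((.5763,-.2293,.0125),Rdown(.189),p,R))
E
```

```text
[ 0.56525178 -0.2313182   0.23876375]
[0.001, 0.023, 0.453, -0.0, 0.0, -0.044]
```

Call:
{"name": "jog_arm", "arguments": {"series": [[0.001,0.023,0.08,0,0,-0.044,1],[0.001,0.023,0.17,0,0,-0.044,1],[0.001,0.023,0.26,0,0,-0.044,1],[0.001,0.023,0.33,0,0,-0.044,1],[0.001,0.023,0.39,0,0,-0.044,1],[0.001,0.023,0.43,0,0,-0.044,1],[0.001,0.023,0.453,0,0,-0.044,1],[0.001,0.023,0.453,0,0,-0.044,1]]}}

```text
t: 16.05
eef_pos: [0.5762, -0.226, 0.0134]
ee_rot: [0.636, 0.771, 0.0, -0.0]
wrist_force: [0.1, 0.3, 0.7]
opening: 1.0
gripper_force: 0.0
```

```bash
python3 - <<'E'
from h import *
s=robot.get_state(); print(s['wrist_force'],s['opening'])
p,R=cur(); print(p,np.arctan2(R[1,1],R[0,1])); print(row((.5763,-.2293,.0125),Rdown(.189),p,R))
w=grab('wrist','w8'); P=cloud(w); h=cv2.cvtColor(w['frame'],cv2.COLOR_RGB2HSV)
# handle centre in tool frame: points on bar top
q=P[(P[...,2]>.036)&(P[...,2]<.046)&(h[...,1]<60)&(h[...,2]>120)].reshape(-1,3); t=(q-p)@R
t=t[(abs(t[:,1])<.025)&(t[:,0]>-.03)&(t[:,0]<.02)]; print(len(t),t.min(0),t.max(0), np.percentile(t[:,1],[5,50,95]))
E
```

```text
[0.05989579 0.31211856 0.71535558] 1.000085012335717
[ 0.57619548 -0.22603794  0.0133566 ] 0.19134332090079523
[-0.006, -0.001, 0.002, -0.0, -0.0, 0.001]
2274 [-0.02366197 -0.00814275 -0.03094909] [ 0.01998005  0.00671244 -0.0253334 ] [-0.00727534 -0.00080502  0.00589467]
```

Call:
{"name": "jog_arm", "arguments": {"series": [[-0.004,-0.002,0.002,0,0,0,0.6],[-0.004,-0.002,0.002,0,0,0,0.2],[-0.004,-0.002,0.002,0,0,0,-0.2],[-0.004,-0.002,0.002,0,0,0,-0.5],[-0.004,-0.002,0.002,0,0,0,-0.7],[-0.004,-0.002,0.002,0,0,0,-1],[-0.004,-0.002,0.002,0,0,0,-1],[-0.004,-0.002,0.002,0,0,0,-1]], "grip_force": 40}}

```text
t: 16.9
eef_pos: [0.5761, -0.23, 0.013]
ee_rot: [0.637, 0.771, 0.0, 0.001]
wrist_force: [1.0, -0.8, 2.3]
opening: 0.16
gripper_force: 39.0
```

Call:
{"name": "jog_arm", "arguments": {"series": [[0,0,0,0,0,0,-1],[0,0,0,0,0,0,-1],[0,0,0,0,0,0,-1]], "grip_force": 100}}

```text
t: 17.2
eef_pos: [0.5762, -0.2301, 0.013]
ee_rot: [0.637, 0.771, 0.0, 0.001]
wrist_force: [1.0, -1.3, 3.7]
opening: 0.121
gripper_force: 98.2
```

```bash
cat >> h.py <<'E'
def dishview(tag):
    c=grab('wrist',tag); P=cloud(c); h=cv2.cvtColor(c['frame'],cv2.COLOR_RGB2HSV)
    H,S,V=[h[...,i].astype(int) for i in range(3)]
    p,R=cur(); T=(P-p)@R
    box=(T[...,0]>.0)&(T[...,0]<.16)&(abs(T[...,1])<.075)&(c['depth']>0)&(P[...,2]>.006)
    # rim points: highest ring, white
    q=T[box&(S<60)&(V>120)&(T[...,0]>.02)]
    n=T[box&(H<22)&(S>110)&(V>50)&(np.hypot(T[...,0]-.084,T[...,1])<.035)]
    if len(n): print('nutmeg tool med',np.median(n,0).round(4),len(n))
    rr=np.hypot(q[:,0]-.084,q[:,1]); k=q[(rr>.053)&(rr<.060)]
    A=np.c_[k[:,:2],np.ones(len(k))]; s=np.linalg.lstsq(A,k[:,2],rcond=None)[0]
    res=abs(A@s-k[:,2])<.003; s=np.linalg.lstsq(A[res],k[res,2],rcond=None)[0]
    nt=np.array([s[0],s[1],-1]);nt/=np.linalg.norm(nt); nw=R@nt; nw*=np.sign(nw[2])
    print('rim plane pts',res.sum(),'normal world',nw.round(3),'tilt',np.arccos(nw[2]).round(3),'rim world z',(p+R@[.084,0,s[0]*.084+s[2]])[2].round(4))
E
python3 - <<'E'
from h import *
s=robot.get_state(); print(s['opening'],s['gripper_force'],s['wrist_force'],cur()[0]); dishview('w9')
E
```

```text
0.12094433386477926 98.16811256110668 [ 1.00122826 -1.28577354  3.65132589] [ 0.57617401 -0.23008768  0.01300432]
nutmeg tool med [ 0.0884 -0.0034 -0.0199] 1731
rim plane pts 4639 normal world [ 0.001 -0.005  1.   ] tilt 0.006 rim world z 0.0299
```

Call:
{"name": "jog_arm", "arguments": {"series": [[0,0,-0.003,0,0,0,-1],[0,0,-0.009,0,0,0,-1],[0,0,-0.018,0,0,0,-1],[0,0,-0.027,0,0,0,-1],[0,0,-0.036,0,0,0,-1],[0,0,-0.042,0,0,0,-1],[0,0,-0.045,0,0,0,-1],[0,0,-0.045,0,0,0,-1]]}}

```text
t: 18.05
eef_pos: [0.5759, -0.2298, 0.0355]
ee_rot: [0.637, 0.771, 0.0, 0.001]
wrist_force: [-0.4, -0.6, -2.5]
opening: 0.118
gripper_force: 98.1
```

```bash
python3 - <<'E'
from h import *
s=robot.get_state(); print(s['opening'],s['gripper_force'],s['wrist_force'],cur()[0]); dishview('w10')
E
```

```text
0.11849866784600513 98.13735404983163 [-0.37494214 -0.56092137 -2.52707148] [ 0.57594732 -0.22980951  0.03547657]
nutmeg tool med [ 0.093  -0.0021 -0.0143] 1661
rim plane pts 4813 normal world [-0.009  0.051  0.999] tilt 0.051 rim world z 0.047
```

Call:
{"name": "jog_arm", "arguments": {"series": [[0,0,0,0,0.006,0,-1],[0,0,-0.003,0,0.014,0,-1],[0,0,-0.009,0,0.022,0,-1],[0,0,-0.018,0,0.028,0,-1],[0,0,-0.027,0,0.033,0,-1],[0,0,-0.036,0,0.033,0,-1],[0,0,-0.042,0,0.033,0,-1],[0,0,-0.045,0,0.033,0,-1]], "grip_force": 120}}

```text
t: 18.9
eef_pos: [0.576, -0.2298, 0.0582]
ee_rot: [0.637, 0.771, 0.017, -0.019]
wrist_force: [1.0, -0.2, -2.1]
opening: 0.103
gripper_force: 118.2
```

Call:
{"name": "jog_arm", "arguments": {"series": [[0,0,-0.003,0,0,0,-1],[0,0,-0.009,0,0,0,-1],[0,0,-0.013,0,0,0,-1],[0,0,-0.015,0,0,0,-1],[0,0,-0.015,0,0,0,-1]]}}

```text
t: 19.4
eef_pos: [0.576, -0.2302, 0.0654]
ee_rot: [0.637, 0.771, 0.017, -0.019]
wrist_force: [0.3, 0.4, -2.3]
opening: 0.104
gripper_force: 118.2
```

```bash
python3 - <<'E'
from h import *
s=robot.get_state(); print(s['opening'],s['gripper_force'],s['wrist_force'],cur()); dishview('w11')
E
```

```text
0.10407080984738191 118.19642018526793 [ 0.29921471  0.37957477 -2.28726885] (array([ 0.57601338, -0.2302206 ,  0.06539842]), array([[-1.88086844e-01,  9.82113839e-01, -8.70326353e-03],
       [ 9.80807986e-01,  1.88285504e-01,  5.06385527e-02],
       [ 5.13715217e-02,  9.88215186e-04, -9.98679123e-01]]))
nutmeg tool med [ 0.093  -0.0021 -0.0142] 1641
rim plane pts 4744 normal world [0.    0.001 1.   ] tilt 0.001 rim world z 0.0811
```

```bash
cat > turn.py <<'E'
from h import *
p,R=cur(); R0=R
C=p+.0847*np.r_[R[:2,0]/np.linalg.norm(R[:2,0]),0]; b=np.array([.517,.113])-C[:2]
yaw=np.arctan2(R[1,1],R[0,1])+np.pi; need=np.degrees(np.arctan2(b[1],b[0])-yaw)
print('centre',C.round(4),'turn needed',(need+180)%360-180)
for a in (1,3,4,6,8,10,12,14,16,18,20,22,24,26,28,30,32):
    Q=Ro.from_euler('z',-a,degrees=True).as_matrix(); print(a,row(C+Q@(p-C),Q@R,p,R))
E
python3 turn.py
```

```text
centre [ 0.56   -0.147   0.0653] turn needed -91.46398796531608
1 [0.0, -0.003, -0.0, -0.001, -0.0, 0.011]
3 [0.0, -0.009, 0.0, -0.002, -0.0, 0.033]
4 [0.0, -0.012, 0.0, -0.002, -0.0, 0.044]
6 [0.001, -0.018, 0.0, -0.003, -0.0, 0.067]
8 [0.002, -0.024, 0.0, -0.005, -0.0, 0.089]
10 [0.003, -0.029, 0.0, -0.006, -0.0, 0.111]
12 [0.004, -0.035, 0.0, -0.007, -0.0, 0.133]
14 [0.005, -0.041, 0.0, -0.008, -0.0, 0.155]
16 [0.007, -0.047, 0.0, -0.009, -0.0, 0.178]
18 [0.008, -0.052, 0.0, -0.01, -0.0, 0.2]
20 [0.01, -0.058, 0.0, -0.011, -0.0, 0.222]
22 [0.012, -0.063, 0.001, -0.013, -0.0, 0.244]
24 [0.015, -0.069, 0.001, -0.014, -0.0, 0.266]
26 [0.017, -0.074, 0.001, -0.015, -0.0, 0.289]
28 [0.02, -0.08, 0.001, -0.016, -0.0, 0.311]
30 [0.023, -0.085, 0.001, -0.017, -0.0, 0.333]
32 [0.026, -0.09, 0.001, -0.018, -0.0, 0.355]
```

Call:
{"name": "jog_arm", "arguments": {"series": [[0,-0.003,0,-0.001,0,0.011,-1],[0,-0.009,0,-0.002,0,0.033,-1],[0.001,-0.018,0,-0.003,0,0.067,-1],[0.003,-0.029,0,-0.006,0,0.111,-1],[0.005,-0.041,0,-0.008,0,0.155,-1],[0.008,-0.052,0,-0.01,0,0.2,-1],[0.01,-0.058,0,-0.011,0,0.222,-1],[0.01,-0.058,0,-0.011,0,0.222,-1]]}}

```text
t: 20.25
eef_pos: [0.5461, -0.2307, 0.0655]
ee_rot: [0.761, 0.648, 0.02, -0.017]
wrist_force: [-0.8, 0.4, -2.4]
opening: 0.108
gripper_force: 118.2
```

```bash
python3 - <<'E'
from h import *
p,R=cur(); C=p+.0847*np.r_[R[:2,0]/np.linalg.norm(R[:2,0]),0]; print(p,C,np.degrees(np.arctan2(R[1,1],R[0,1]))); dishview('w12')
E
```

```text
[ 0.54609078 -0.23070296  0.06549782] [ 0.55965951 -0.14709686  0.06549782] -9.217392370419928
nutmeg tool med [ 0.0926 -0.0028 -0.0139] 1650
rim plane pts 4816 normal world [ 0.001 -0.001  1.   ] tilt 0.002 rim world z 0.0812
```

Turned 20°, with the dish still level, on centre and the nutmeg steady. I'll carry on with the remaining ~71°.

Call:
{"name": "jog_arm", "arguments": {"series": [[0,-0.003,0,-0.001,0,0.011,-1],[0,-0.012,0,-0.002,0,0.044,-1],[0.002,-0.024,0,-0.005,0,0.089,-1],[0.004,-0.035,0,-0.007,0,0.133,-1],[0.007,-0.047,0,-0.009,0,0.178,-1],[0.01,-0.058,0,-0.011,0,0.222,-1],[0.015,-0.069,0.001,-0.014,0,0.266,-1],[0.02,-0.08,0.001,-0.016,0,0.311,-1]]}}

```text
t: 21.1
eef_pos: [0.5084, -0.2143, 0.0654]
ee_rot: [0.896, 0.443, 0.023, -0.012]
wrist_force: [-0.3, -0.4, -3.7]
opening: 0.111
gripper_force: 118.2
```

Call:
{"name": "jog_arm", "arguments": {"series": [[0,-0.012,0,-0.002,0,0.044,-1],[0.002,-0.024,0,-0.005,0,0.089,-1],[0.004,-0.035,0,-0.007,0,0.133,-1],[0.007,-0.047,0,-0.009,0,0.178,-1],[0.01,-0.058,0,-0.011,0,0.222,-1],[0.012,-0.063,0.001,-0.013,0,0.244,-1],[0.015,-0.069,0.001,-0.014,0,0.266,-1],[0.015,-0.069,0.001,-0.014,0,0.266,-1]]}}

```text
t: 21.9
eef_pos: [0.4855, -0.1873, 0.0654]
ee_rot: [0.968, 0.249, 0.025, -0.007]
wrist_force: [-0.0, -0.1, -2.9]
opening: 0.104
gripper_force: 118.2
```

```bash
python3 turn.py; python3 -c "
from h import *
dishview('w13')"
```

```text
centre [ 0.5597 -0.1464  0.0654] turn needed -19.4906951727435
1 [0.0, -0.003, 0.0, -0.001, 0.0, 0.011]
3 [0.0, -0.009, 0.0, -0.002, 0.0, 0.033]
4 [0.0, -0.012, 0.0, -0.002, 0.0, 0.044]
6 [0.001, -0.018, 0.0, -0.003, 0.0, 0.067]
8 [0.002, -0.024, 0.0, -0.005, 0.0, 0.089]
10 [0.003, -0.029, 0.0, -0.006, 0.0, 0.111]
12 [0.004, -0.035, 0.0, -0.007, 0.0, 0.133]
14 [0.005, -0.041, 0.0, -0.008, 0.0, 0.155]
16 [0.007, -0.047, 0.0, -0.009, 0.0, 0.178]
18 [0.008, -0.052, 0.0, -0.01, 0.0, 0.2]
20 [0.01, -0.058, 0.001, -0.011, 0.0, 0.222]
22 [0.012, -0.063, 0.001, -0.013, 0.0, 0.244]
24 [0.015, -0.069, 0.001, -0.014, 0.0, 0.266]
26 [0.017, -0.074, 0.001, -0.015, 0.0, 0.289]
28 [0.02, -0.08, 0.001, -0.016, 0.0, 0.311]
30 [0.023, -0.085, 0.001, -0.017, 0.0, 0.333]
32 [0.026, -0.09, 0.001, -0.018, 0.0, 0.355]
nutmeg tool med [ 0.091  -0.0031 -0.014 ] 1692
rim plane pts 4944 normal world [-0.003 -0.004  1.   ] tilt 0.005 rim world z 0.081
```

Call:
{"name": "jog_arm", "arguments": {"series": [[0,-0.003,0,-0.001,0,0.011,-1],[0,-0.012,0,-0.002,0,0.044,-1],[0.002,-0.024,0,-0.005,0,0.089,-1],[0.004,-0.035,0,-0.007,0,0.133,-1],[0.007,-0.047,0,-0.009,0,0.178,-1],[0.009,-0.055,0,-0.011,0,0.211,-1],[0.01,-0.057,0,-0.011,0,0.217,-1],[0.01,-0.057,0,-0.011,0,0.217,-1]]}}

```text
t: 22.75
eef_pos: [0.4764, -0.1603, 0.0657]
ee_rot: [0.996, 0.082, 0.026, -0.002]
wrist_force: [0.8, -0.4, -2.4]
opening: 0.106
gripper_force: 118.2
```

Call:
{"name": "jog_arm", "arguments": {"series": [[0,0,0,0,0,0,-1],[0,0,0,0,0,0,-1],[0,0,0,0,0,0,-1],[0,0,0,0,0,0,-1],[0,0,0,0,0,0,-1]]}}

```text
t: 23.25
eef_pos: [0.4763, -0.1604, 0.0656]
ee_rot: [0.996, 0.081, 0.026, -0.002]
wrist_force: [-0.9, 0.6, -2.0]
opening: 0.109
gripper_force: 118.2
```

```bash
python3 turn.py | head -1; python3 -c "
from h import *
dishview('w14'); a=grab('scene','s14'); w=load('w14'); P=cloud(a)
h=cv2.cvtColor(a['frame'],cv2.COLOR_RGB2HSV)
m=(h[...,0]>105)&(h[...,0]<130)&(h[...,1]>110)&(abs(P[...,0]-.55)<.12)&(abs(P[...,1]+.1)<.16)&(P[...,2]>.04)&(P[...,2]<.1)
print('spout',P[m].mean(0),m.sum())
I=cv2.resize(a['frame'][140:260,160:370],None,fx=3.7,fy=3.7,interpolation=cv2.INTER_CUBIC); cv2.imwrite('pics/c14.png',I[:,:,::-1])"
```

```text
centre [ 0.5599 -0.1467  0.0656] turn needed 0.0834268418474835
nutmeg tool med [ 0.0904 -0.0025 -0.0139] 1708
rim plane pts 5010 normal world [-0.005 -0.004  1.   ] tilt 0.006 rim world z 0.0813
spout [ 0.54544908 -0.08445649  0.08543907] 61
```

View pics/c14.png

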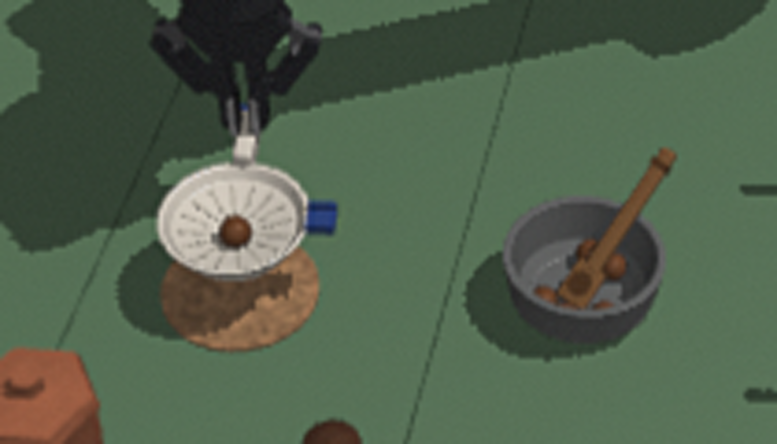

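The dish hangs level over the mat with its spout (320,217) pointing at the bowl (585,275). The nutmeg is in the middle (235,232), and the spoon and spices are in the bowl. I hand it in.

```bash
python3 -c "
from h import *
print(robot.job_done())"
```

```text
the job is handed in; nothing more can be done
None
```

The job is handed in; no verdict came back. I stirred the spices three rounds and left the spoon and all five in the bowl, and the dish is held level about 5 cm above its mat, spout at the bowl and nutmeg in the middle.

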